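# Brace the funnel stand, clear the catch and hold the feed gate open

### The arm

A 6-joint arm with a two-finger parallel gripper is mounted at the origin on the work surface. World frame = base frame: x ahead of the robot, y to its left, z up, the work surface at z = 0. Lengths are in mm, angles in rad, forces in N, time in s.
With the tool pointing down it reaches from about 400 to 925 mm from the base axis. Payload 12.5 kg.
Tool frame: the origin (TCP) lies midway between the tips of the shut fingers; the grasp point (between the pads) lies 19 mm behind it; z points along the fingers, y is the direction in which the jaws open and shut (so a half turn about z gives the same grasp; the last joint's range is limited). The gripper opens to 95 mm and grips with 3 to 60 N. Pads are 20 mm wide; open, the fingers measure 119 mm over their backs; the gripper's body (75 mm by 180 mm) begins 59 mm behind the grasp point.
Start: joints at [-1.359, 0.491, 1.559, -0, 1.092, -0.106], TCP at [195.322, -593.714, 214.661] pointing down, gripper open.
Joint ranges: [-3.1, 3.1], [-0.84, 2.19], [0.05, 2.79], [-1.13, 4.28], [0.06, 2.93], [-2.69, 2.69]. Speed limits (rad/s): [2.22, 2.22, 2.79, 3.14, 3.14, 3.14].

### API

Orientations are given as [roll, pitch, yaw] about the fixed x, y, z axes, in that order (R = Rz(yaw) Ry(pitch) Rx(roll)).
In Python, from cell import env gives the robot as it stands.
- The arm moves only by the tool drive_tool, never from a script. Its argument "increments" is a list of rows, each a list of 2 entries, a list of its own where there are three numbers: the shift along the tool's x, y, z as a fraction of full scale, then the turn, a rotation vector about the tool's x, y, z as a fraction of full scale. In form: [[[x, y, z], [ax, ay, az]], ...]. A call has 1 to 5 rows; each row shifts and turns the commanded pose from where the row before left it, along the tool's axes as they then stand; what a row does not reach is not made up. Full scale, the value 1, is 30 mm for a shift and 0.08 rad for a turn. A row lasts 1/12 s, in which the tool goes at most 41.7 mm and 7.16 degrees, less where a joint would pass 70% of its speed; a pose out of reach is approached as far as the arm can. A call with a number of a shift or a turn outside -1 to 1 is refused whole. A call with a gripper value outside its range is refused whole. "jaw" is the opening, from -1 (shut) to 1 (fully open), so that 0 is half open, set as the call begins (left out, the last holds). The fingers move at their own pace and stop on an object; the grip force is fixed at half the most. Time passes only in rows, so rows that do not move let the fingers close. It gives the time, the measured TCP pose, the force and the opening at its end, in the units of the state.
- env.state(): the state, without advancing time (a new reading comes with each control period).
- env.read_camera(name): name is "scene" or "top" or "wrist"; returns a dict with "pixels" (400x640x3 uint8, blue, green, red), "vertical_fov" (degrees; the focal length in pixels is half the picture's height over the tangent of half this angle, whatever the lens; pixels are square), "cx", "cy" (the principal point, pixels), "world_to_cam" (4x4, takes a point from world to camera coordinates). Camera axes: x right, y down, z forward; pixel columns grow to the right and rows downward; lengths in mm; the calibration is good to about 2 mm. The wrist camera is an equidistant fisheye: a pixel r from the principal point sees the ray r / f radians off the axis. A picture is of the moment at which its call begins. There is no depth.
- env.job_done(): hands the job in, once; it reports no verdict.
Trained networks look in a picture, given as the dict that the camera call returned (one of the last four; its "shot" number tells which), for a name from the list of things; names that differ only in an ending like _2 or _b are one class to them, and where a whole thing is asked for, a point or a joint stands for the part that bears it (a point fixed in the world has none). Each returns a list of dicts, best first, with "score" (0 to 1); they miss things now and then, are a little off and sometimes report something else, mostly with a low value. They report only what shows in the picture. A call takes as long as a camera call.
- env.boxes_of(target, picture): "point" ([x, y, z] in mm, in world coordinates, good to about 4 mm: the middle of the surface that is visible of it).
- env.tip_of(target, picture): "point" ([x, y, z] in mm, in world coordinates, good to about 4 mm: a listed point, or the origin of a listed thing).
The state is a dict: "t": time; "joints": joint angles; "qvel": joint speeds; "tau": joint torques, N m; "eef_pos": TCP position; "tcp_rot": TCP orientation; "ft_force": force on the tool from outside, world axes, zero at the start; "moment": the same for the moment, N m; "opening": opening from 0.0 (shut) to 1.0 (fully open).
Only numpy, scipy, OpenCV 4.12 (cv2) and the standard library are available. Lean on these libraries where they do the work, as an engineer would, in place of code of your own. Each camera call takes 0.05 s, during which the arm holds its last target.

### The job

Get the funnel stand ready and open its feed gate: swing the hinged brace on its left out until it snaps into its detent at the end, then flip the lever's safety catch right over to its other stop, and only then pull the ball-knobbed gate lever fully towards you against its spring. Finish while still holding the lever fully pulled with the gripper (do not let go), with the brace out and the catch over, and leave the loose things around the stand where they lie.

Things in the scene. Friction and masses are not known exactly. Their poses are not given: they have to be found in the camera images.
- stand_origin (a point): Frame of the bolted-down funnel stand, on the work surface (z=0). A 150 x 300 mm base plate spans x=-105..45, y=-105..195 mm in it; the pail lid and funnel lie beyond it. +x points from the lever to the funnel, roughly away from the robot; +y to the left side, where the brace is; z up. Its place and yaw differ from start to start, within 0.25 rad.
- funnel_rim (a point): Centre of the mouth of the grey twist funnel, fixed to the stand: 144 mm across, rim 162 mm above the surface, at x=130, y=-20 mm in the stand frame, above a round galvanized pail lid 240 mm across and 14 mm thick. Not handled.
- brace_post (a point): Top centre of the black upright post at the free end of the brace leg: a cylinder 20 mm across, top 109 mm above the surface, free down to 41 mm, where it meets the level 16 mm round leg; a 34 mm wide foot below it hangs clear of the surface. Pinch it from above or push it. It moves in a level circle of 130 mm radius about brace_hinge.
- brace_hinge (a point): Point on the brace's vertical hinge axis, 33 mm above the surface, at x=-70, y=150 mm in the stand frame. Fixed to the stand.
- brace (a joint): Brace angle, rad, counter-clockwise from above. 0: folded, leg along the stand's +x (starts at 0.05 to 0.4); 1.62: stop, leg swung out to the stand's +y. From about 1.2 it presses down a sprung detent plunger, passes its crest at 1.40 and drops in, resting at 1.58 to 1.62. The crest takes 2 to 4 N at the post; elsewhere slight friction only.
- catch_tip (a point): Centre of the 20 mm grey ball on the catch's stalk (12 mm thick, 70 mm from hinge axis to ball centre). With the catch at 0 the stalk leans 0.75 rad from upright to the stand's +y, ball centre 121 mm above the surface; flipped, it leans as much to -y. It moves in the upright plane x=-80 mm of the stand frame.
- catch_hinge (a point): Point on the catch's hinge axis, in the plane of the stalk: 70 mm above the surface, at x=-80, y=-90 mm in the stand frame; the axis is level, along the stand's x. Fixed to the stand.
- catch (a joint): Safety catch angle, rad. 0 (starts at 0 to 0.12): its flat arm, 54 mm long, 45 mm beyond the stalk towards +x, lies level across the lever's path and blocks it. Grows as the stalk is pushed from +y over to the stand's -y; 1.5: right over at its stop, arm straight up, its end about 120 mm above the surface. Stays where it is left; about 0.7 N at the ball moves it.
- lever_knob (a point): Centre of the 32 mm black ball knob on top of the gate lever (14 mm rod, 125 mm from pivot to knob centre). At rest 149 mm above the surface, at x=7, y=-60 mm in the stand frame.
- lever_pivot (a point): Point on the lever's level pivot axis (along the stand's y), 30 mm above the surface, at x=-30, y=-60 mm in the stand frame, between two 50 mm high cheeks. Fixed to the stand.
- lever (a joint): Gate lever angle, rad. 0: at rest, leaning 0.3 rad from upright away from the robot (stand's +x). Grows as the knob is pulled towards the robot (stand's -x); 0.65: fully pulled, at its stop, leaning 0.35 rad to -x. A spring always drives it back: about 5 N at the knob at rest, 8.5 N fully pulled. While the catch is down it has only about 0.07 of slack; do not force it.
- wedge_mid (a point): Bystander: red plastic tray wedge, a 120 x 70 mm ramp 46 mm high. The point is at its middle, 23 mm above its underside.
- chock_mid (a point): Bystander: blue rubber wheel chock, 120 x 75 mm, about 50 mm high with a ridged top. The point is at its middle, 25 mm above its underside.
- cart_pin_mid (a point): Bystander: steel cart pin lying down, 14 mm rod 112 mm long with a 22 mm square head. The point is at its middle, 11 mm above its underside.
- spacer_mid (a point): Bystander: aluminium rack spacer, upright, 32 mm across, 45 mm tall, standing on the stand's base plate. The point is at its middle, 22.5 mm above its underside.
- bung_mid (a point): Bystander: black rubber bung, 46 mm across, 34 mm tall. The point is at its middle, 17 mm above its underside.
- jar_mid (a point): Bystander: white plastic jar with grey cap, 64 mm across, 78 mm tall. The point is at its middle, 39 mm above its underside.

How it is judged:
By the outcome, as a careful person would: the job done as asked, in the order asked, and still so for the second after the job is handed in, while the arm keeps its last pose, push and grip.
It also fails if it takes over 64 s, if anything falls off the work surface, if the arm or the gripper's body presses on something with over 40 N, if the wrist force passes 120 N, or if a joint passes its speed limit or range.

## Working session

There is one attempt and no reset: what is moved stays moved. The work goes in short steps, Python scripts to look and compute and a tool call to move; the robot and the scene stay as the last step left them, time stands still between calls to the robot, and variables do not carry over. Pictures are saved under pics/ and viewed, and the job is handed in when it is done.

Besides the shell and the picture viewer there is one more tool, called after "Call:" in YAML: its name, and indented under it one key for each argument. drive_tool: Moves the arm, as the interface text tells. Its arguments: {"type":"object","properties":{"increments":{"type":"array","items":{"type":"array"}},"jaw":{"type":"number"}},"required":["increments"]}

```bash
ls; mkdir -p pics; python3 - <<'E'
from cell import env
import cv2
print(env.state())
for n in ["scene","top"]:
    p=env.read_camera(n); cv2.imwrite(f"pics/{n}0.png",p["pixels"])
    print(n,p["vertical_fov"],p["cx"],p["cy"],p["world_to_cam"])
    for t in ["stand_origin","funnel_rim","brace_post","brace_hinge","catch_tip","catch_hinge","lever_knob","lever_pivot","spacer_mid","jar_mid","bung_mid","chock_mid","wedge_mid","cart_pin_mid"]:
        r=env.tip_of(t,p)[:2]
        print(t,[(x["point"],x["score"]) for x in r])
E
```

```text
pics
{'t': 0.0, 'joints': array([-1.35857103e+00,  4.91550362e-01,  1.55945568e+00,  1.69255217e-05,
        1.09173924e+00, -1.05610614e-01]), 'qvel': array([ 0.00043409,  0.00092181, -0.00064952,  0.000167  ,  0.00138445,
       -0.00044181]), 'tau': array([-2.29530298e-03, -6.12644434e+01, -2.58180875e+01,  6.91037276e-02,
        4.82711813e-02, -1.36263784e-04]), 'eef_pos': array([ 195.28439198, -593.43679041,  214.06532995]), 'tcp_rot': array([-3.14044803e+00, -1.36431359e-04,  3.17828021e-01]), 'ft_force': array([ 0.12796941,  0.19163079, -1.10928243]), 'moment': array([ 0.04231103, -0.00484634, -0.04689229]), 'opening': 1.0033311850873214}
scene 48.42438042642077 323.83950546450666 211.24530194950134 [[ 7.68291030e-01  6.39938396e-01  1.44132669e-02 -4.72466233e+02]
 [ 5.58165255e-01 -6.58754406e-01 -5.04474163e-01 -2.30423038e+02]
 [-3.13337584e-01  3.95627959e-01 -8.63306479e-01  1.26084362e+03]
 [ 0.00000000e+00  0.00000000e+00  0.00000000e+00  1.00000000e+00]]
stand_origin [([538.4, -115.0, -1.0], 0.64)]
funnel_rim [([663.8, -157.8, 161.2], 0.82), ([538.1, -58.0, 27.7], 0
[... 1043 characters left out ...]
.76)]
brace_post [([628.1, 38.6, 110.2], 0.61), ([536.9, -176.4, 149.6], 0.59)]
brace_hinge [([492.9, 43.1, 32.9], 0.66), ([439.4, -189.2, 71.6], 0.21)]
catch_tip [([449.4, -152.3, 125.1], 0.45)]
catch_hinge [([438.1, -192.6, 73.7], 0.59)]
lever_knob [([536.5, -174.5, 147.8], 0.74)]
lever_pivot [([497.6, -172.7, 28.1], 0.74)]
spacer_mid [([535.6, -60.9, 27.8], 0.46)]
jar_mid [([630.1, 37.9, 112.5], 0.74), ([587.8, 289.0, 38.3], 0.68)]
bung_mid [([361.7, -149.9, 21.6], 0.54), ([540.3, -362.7, 20.9], 0.34)]
chock_mid [([759.4, 180.9, 21.7], 0.92)]
wedge_mid [([541.9, -359.1, 21.5], 0.95), ([493.1, -171.8, 28.2], 0.67)]
cart_pin_mid [([451.0, -147.0, 128.9], 0.61), ([380.8, -26.5, 11.4], 0.46)]
```

View pics/scene0.png

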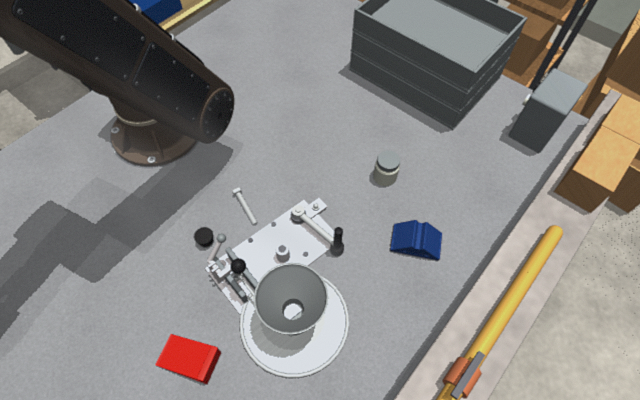

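View pics/top0.png

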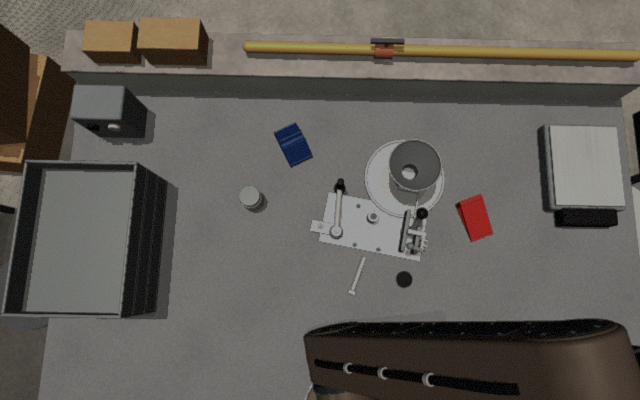

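```bash
cat > fit.py <<'E'
import numpy as np
S=dict(stand_origin=(0,0),funnel_rim=(130,-20),brace_hinge=(-70,150),catch_hinge=(-80,-90),lever_knob=(7,-60),lever_pivot=(-30,-60))
W=dict(stand_origin=[(538.4,-115),(540.5,-120.9)],funnel_rim=[(663.8,-157.8),(663.6,-160.5)],brace_hinge=[(494,43.2),(492.9,43.1)],catch_hinge=[(444.9,-193.6),(438.1,-192.6)],lever_knob=[(531.5,-177),(536.5,-174.5)],lever_pivot=[(495.5,-171.5),(497.6,-172.7)])
a=[];b=[]
for k in S:
    for w in W[k]: a.append(S[k]);b.append(w)
a=np.array(a,float);b=np.array(b,float)
A=a-a.mean(0);B=b-b.mean(0)
yaw=np.arctan2((A[:,0]*B[:,1]-A[:,1]*B[:,0]).sum(),(A*B).sum())
R=np.array([[np.cos(yaw),-np.sin(yaw)],[np.sin(yaw),np.cos(yaw)]])
t=b.mean(0)-R@a.mean(0)
if __name__=="__main__":
    print(yaw,t); print((b-(a@R.T+t)).round(1))
    for k in S: print(k,(R@S[k]+t).round(1))
    h=R@S["brace_hinge"]+t
    p=np.array([627.3,36.5]); d=R.T@(p-h); print("post r,ang",np.hypot(*d),np.arctan2(d[1],d[0]))
    for q in [0.1,.2,.3,.4,.8,1.2,1.4,1.6,1.65]: print(q,(h+130*np.array([np.cos(yaw+q),np.sin(yaw+q)])).round(1))
    for q in [0,.75,1.5]: print("catch",q,(R@[-80,-90+70*np.sin(.75-q)]+t).round(1),70+70*np.cos(.75-q))
    for q in [0,.65]: print("lever",q,(R@[-30+125*np.sin(.3-q),-60]+t).round(1),30+125*np.cos(.3-q))
E
python3 fit.py
```

```text
-0.17082888285144138 [ 537.43733974 -117.22907183]
[[ 1.   2.2]
 [ 3.1 -3.7]
 [ 1.7  1.2]
 [ 1.5 -1.5]
 [ 0.   0.7]
 [-1.1  0.6]
 [ 1.6 -1.3]
 [-5.2 -0.3]
 [-2.6  0.5]
 [ 2.4  3. ]
 [-2.2 -0.2]
 [-0.1 -1.4]]
stand_origin [ 537.4 -117.2]
funnel_rim [ 662.1 -159. ]
brace_hinge [494.   42.5]
catch_hinge [ 443.3 -192.3]
lever_knob [ 534.1 -177.5]
lever_pivot [ 497.7 -171.3]
post r,ang 133.4782301252991 0.125956298381253
0.1 [623.6  33.3]
0.2 [623.9  46.3]
0.3 [622.9  59.2]
0.4 [620.6  72. ]
0.8 [599.1 119. ]
1.2 [561.  153.9]
1.4 [537.5 165. ]
1.6 [512.3 171.2]
1.65 [505.9 171.9]
catch 0 [ 451.4 -145.3] 121.21822082116746
catch 0.75 [ 443.3 -192.3] 140.0
catch 1.5 [ 435.2 -239.3] 121.21822082116746
lever 0 [ 534.1 -177.5] 149.41706114070075
lever 0.65 [ 455.4 -164. ] 147.42158910592235
```

The top and scene views agree with the fitted frame: yaw −0.171 and origin (537, −117), with residuals of 5 mm or less. The post is at about (624, 36) with q≈0.1. In the scene view, the post is at pixel (337,238), the knob at (238,266) and the catch ball at (221,238). First I turn to yaw 1.40, so tool x = stand y and tool y = stand x.

Call:
drive_tool:
  increments:
    - [[0,0,0],[0,0,-1]]
    - [[0,0,0],[0,0,-1]]
    - [[0,0,0],[0,0,-1]]
    - [[0,0,0],[0,0,-1]]
    - [[0,0,0],[0,0,-1]]
  jaw: 0.2

```text
t: 1.92
eef_pos: [195.3, -593.7, 214.7]
tcp_rot: [3.142, 0.0, 0.722]
ft_force: [-0.2, -0.4, -0.8]
opening: 0.705
```

Call:
drive_tool:
  increments:
    - [[0,0,0],[0,0,-1]]
    - [[0,0,0],[0,0,-1]]
    - [[0,0,0],[0,0,-1]]
    - [[0,0,0],[0,0,-1]]
    - [[0,0,0],[0,0,-1]]

```text
t: 2.33
eef_pos: [195.3, -593.7, 214.7]
tcp_rot: [3.142, 0.0, 1.122]
ft_force: [0.2, 0.0, 0.4]
opening: 0.598
```

Call:
drive_tool:
  increments:
    - [[0,0,0],[0,0,-1]]
    - [[0,0,0],[0,0,-1]]
    - [[0,0,0],[0,0,-1]]
    - [[0,0,0],[0,0,-0.5]]
    - [[0,0,0],[0,0,0]]

```text
t: 2.75
eef_pos: [195.3, -593.7, 214.7]
tcp_rot: [3.142, 0.0, 1.4]
ft_force: [0.2, 1.0, 0.7]
opening: 0.6
```

```bash
cat > rel.py <<'E'
import sys,numpy as np
from cell import env
from scipy.spatial.transform import Rotation as Ro
def rel(target):
    s=env.state(); R=Ro.from_euler("xyz",s["tcp_rot"])
    print("t %.2f"%s["t"],"pos",s["eef_pos"].round(1),"rot",s["tcp_rot"].round(3),"F",s["ft_force"].round(1),"op %.3f"%s["opening"])
    d=R.inv().apply(np.array(target)-s["eef_pos"])
    print("tool shift mm",d.round(1),"units",(d/30).round(2))
if __name__=="__main__": rel([float(v) for v in sys.argv[1:4]])
E
python3 rel.py 624 35 190
```

```text
t 2.75 pos [ 195.3 -593.7  214.7] rot [3.142 0.    1.4  ] F [0.2 1.  0.7] op 0.600
tool shift mm [692.5 315.3  24.6] units [23.08 10.51  0.82]
```

Call:
drive_tool:
  increments:
    - [[0.92,0.42,0],[0,0,0]]
    - [[0.92,0.42,0],[0,0,0]]
    - [[0.92,0.42,0],[0,0,0]]
    - [[0.92,0.42,0],[0,0,0]]
    - [[0.92,0.42,0],[0,0,0]]

```text
t: 3.17
eef_pos: [281.7, -467.4, 214.7]
tcp_rot: [3.141, 0.0, 1.396]
ft_force: [0.8, -1.2, 0.3]
opening: 0.598
```

Call:
drive_tool:
  increments:
    - [[0.92,0.42,0],[0,0,0]]
    - [[0.92,0.42,0],[0,0,0]]
    - [[0.92,0.42,0],[0,0,0]]
    - [[0.92,0.42,0],[0,0,0]]
    - [[0.92,0.42,0],[0,0,0]]

```text
t: 3.58
eef_pos: [367.6, -342.3, 214.8]
tcp_rot: [3.141, 0.0, 1.396]
ft_force: [0.6, -0.8, 0.3]
opening: 0.595
```

Call:
drive_tool:
  increments:
    - [[0.92,0.42,0],[0,0,0]]
    - [[0.92,0.42,0],[0,0,0]]
    - [[0.92,0.42,0],[0,0,0]]
    - [[0.92,0.42,0],[0,0,0]]
    - [[0.92,0.42,0],[0,0,0]]

```text
t: 4.0
eef_pos: [453.5, -217.1, 214.8]
tcp_rot: [3.141, 0.0, 1.396]
ft_force: [-0.2, -0.5, 0.2]
opening: 0.601
```

Call:
drive_tool:
  increments:
    - [[0.92,0.42,0],[0,0,0]]
    - [[0.92,0.42,0],[0,0,0]]
    - [[0.92,0.42,0],[0,0,0]]
    - [[0.92,0.42,0],[0,0,0]]
    - [[0.92,0.42,0],[0,0,0]]

```text
t: 4.42
eef_pos: [539.3, -91.9, 214.8]
tcp_rot: [3.141, 0.0, 1.396]
ft_force: [-0.1, -0.2, -0.5]
opening: 0.599
```

Call:
drive_tool:
  increments:
    - [[0.92,0.42,0],[0,0,0]]
    - [[0.92,0.42,0],[0,0,0]]
    - [[0.92,0.42,0],[0,0,0]]
    - [[0.6,0.42,0],[0,0,0]]
    - [[0,0,0],[0,0,0]]

```text
t: 4.83
eef_pos: [607.5, 0.0, 214.4]
tcp_rot: [3.141, -0.0, 1.399]
ft_force: [-0.0, 0.5, 0.1]
opening: 0.596
```

```bash
cat > look.py <<'E'
import sys,cv2
from cell import env
n,name,z=sys.argv[1],sys.argv[2],float(sys.argv[3])
p=env.read_camera(n);im=p["pixels"]
for t in sys.argv[4].split(","):
    for x in env.tip_of(t,p)[:3]: print(n,t,x["point"],x["score"])
if len(sys.argv)>5:
    a,b,c,d=map(int,sys.argv[5].split(",")); im=im[b:d,a:c]
im=cv2.resize(im,None,fx=z,fy=z,interpolation=cv2.INTER_CUBIC)
cv2.imwrite(f"pics/{name}.png",im)
E
python3 look.py wrist w1 1.2 brace_post,lever_knob,catch_tip
python3 look.py top t1 3 brace_post,catch_tip 260,110,500,300
python3 look.py scene s1 3 brace_post,catch_tip 160,160,400,340
python3 rel.py 624 35 190
```

```text
wrist brace_post [623.2, 36.3, 108.3] 0.84
wrist lever_knob [377.7, -21.7, 9.3] 0.36
top catch_tip [447.9, -149.3, 124.6] 0.57
scene brace_post [628.8, 34.9, 106.8] 0.73
scene catch_tip [447.4, -147.3, 128.7] 0.8
scene catch_tip [539.8, -361.3, 19.7] 0.29
t 5.33 pos [605.4  -3.3 214.8] rot [3.141 0.    1.397] F [ 0.3 -0.   0.1] op 0.596
tool shift mm [40.9 11.7 24.8] units [1.36 0.39 0.83]
```

View pics/w1.png

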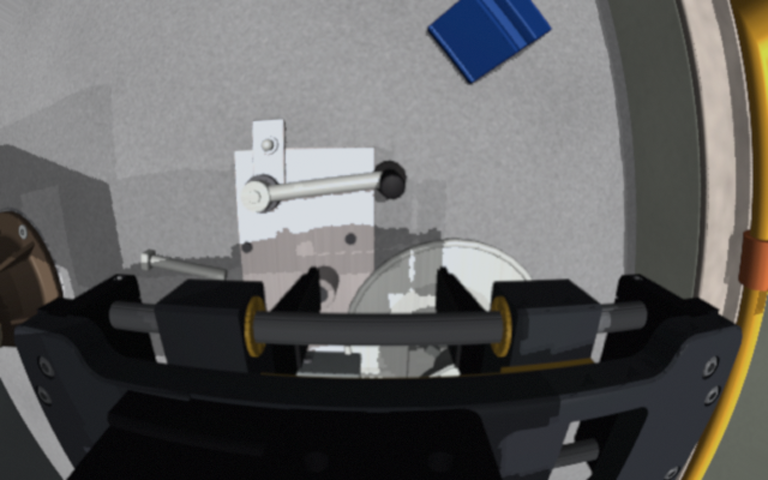

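View pics/s1.png

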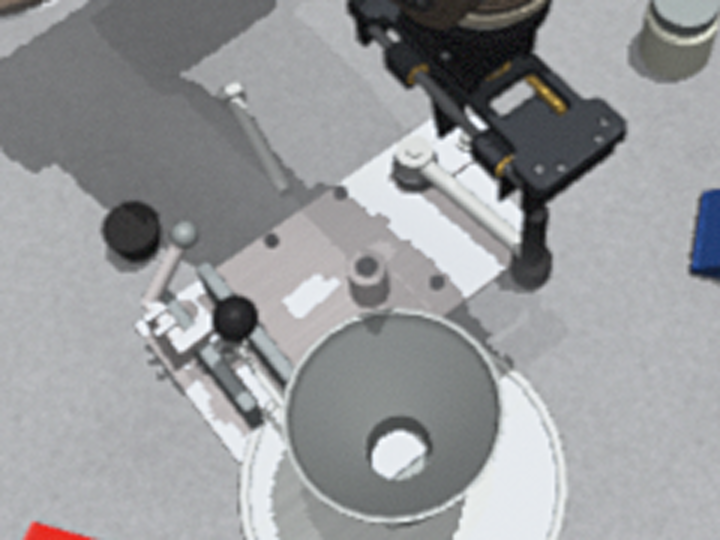

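The wrist view shows the post at pixel (390,181), ahead of the jaws. It measures (624, 35), and a height of about 108 fits. Next I centre over it and descend.

Call:
drive_tool:
  increments:
    - [[0.7,0.2,0],[0,0,0]]
    - [[0.67,0.18,0],[0,0,0]]
    - [[0,0,0.9],[0,0,0]]
    - [[0,0,0.9],[0,0,0]]
    - [[0,0,0.5],[0,0,0]]

```text
t: 5.75
eef_pos: [623.0, 36.0, 143.3]
tcp_rot: [-3.139, 0.0, 1.398]
ft_force: [-0.3, 0.2, 0.2]
opening: 0.601
```

```bash
python3 look.py wrist w2 1.2 brace_post; python3 rel.py 624 35 72
```

```text
wrist brace_post [625.0, 37.1, 103.3] 0.69
t 5.85 pos [622.7  35.7 143.2] rot [-3.137e+00  1.000e-03  1.398e+00] F [ 0.3 -0.2  0.2] op 0.601
tool shift mm [-0.4  1.8 71.2] units [-0.01  0.06  2.37]
```

View pics/w2.png

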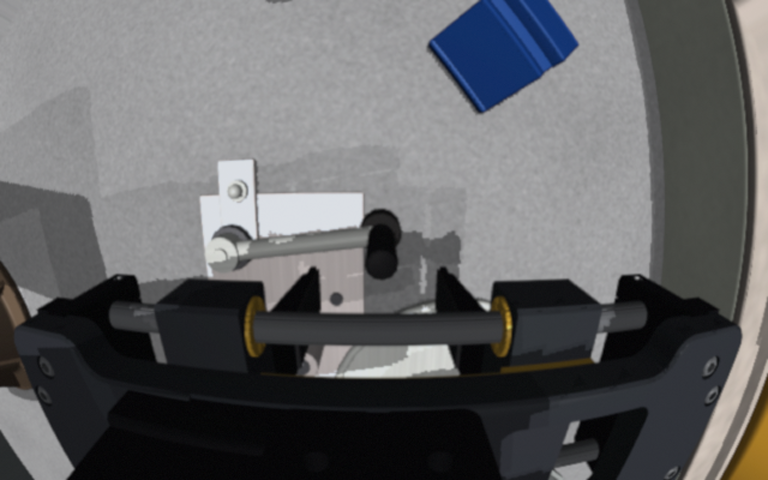

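The post is centred between the fingers (column 380). I descend and pinch.

Call:
drive_tool:
  increments:
    - [[0,0,0.8],[0,0,0]]
    - [[0,0,0.8],[0,0,0]]
    - [[0,0,0.75],[0,0,0]]
    - [[0,0,0],[0,0,0]]

```text
t: 6.18
eef_pos: [622.7, 35.6, 72.7]
tcp_rot: [-3.138, 0.001, 1.397]
ft_force: [-0.4, -0.4, -0.7]
opening: 0.602
```

Call:
drive_tool:
  increments:
    - [[0,0,0],[0,0,0]]
    - [[0,0,0],[0,0,0]]
    - [[0,0,0],[0,0,0]]
    - [[0,0,0],[0,0,0]]
    - [[0,0,0],[0,0,0]]
  jaw: -1

```text
t: 6.6
eef_pos: [624.3, 35.8, 76.3]
tcp_rot: [3.14, -0.0, 1.398]
ft_force: [0.2, -0.3, -0.8]
opening: 0.307
```

```bash
python3 look.py wrist w3 1.2 brace_post; python3 rel.py 624 35 72
python3 - <<'E'
from fit import *
from cell import env
h=R@S["brace_hinge"]+t
p=env.state()["eef_pos"][:2]; d=R.T@(p-h); print(np.hypot(*d),np.arctan2(d[1],d[0]))
q0=np.arctan2(d[1],d[0])
# increments in stand coords (tool x=stand y, tool y=stand x)
qs=np.arange(q0,1.66,0.16); qs=np.append(qs,1.62)
P=130*np.c_[np.sin(qs),np.cos(qs)]
print(qs.round(2)); print((np.diff(P,axis=0)/30).round(2))
E
```

```text
wrist brace_post [623.3, 38.1, 106.3] 0.87
t 6.70 pos [624.1  35.8  75.7] rot [ 3.141 -0.     1.398] F [ 3.5 -1.4  0.6] op 0.224
tool shift mm [-0.8  0.   3.7] units [-0.03  0.    0.12]
130.31314643607251 0.1195089195320257
[0.12 0.28 0.44 0.6  0.76 0.92 1.08 1.24 1.4  1.56 1.62]
[[ 0.68 -0.14]
 [ 0.65 -0.24]
 [ 0.6  -0.34]
 [ 0.54 -0.44]
 [ 0.46 -0.52]
 [ 0.37 -0.58]
 [ 0.28 -0.63]
 [ 0.17 -0.67]
 [ 0.06 -0.69]
 [-0.   -0.26]]
```

View pics/w3.png

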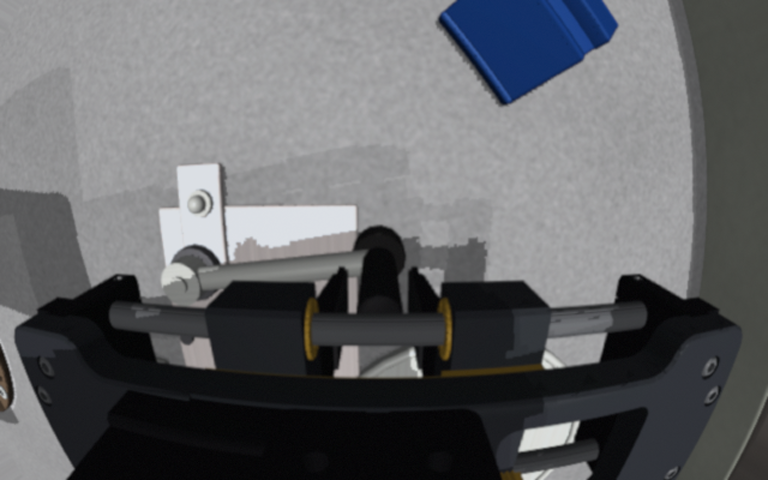

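The post is gripped: the opening of 0.224 is about 21 mm. I swing it along the arc at half speed.

Call:
drive_tool:
  increments:
    - [[0.35,-0.06,0],[0,0,0]]
    - [[0.34,-0.08,0],[0,0,0]]
    - [[0.33,-0.11,0],[0,0,0]]
    - [[0.32,-0.13,0],[0,0,0]]
    - [[0.31,-0.16,0],[0,0,0]]

```text
t: 7.12
eef_pos: [619.2, 87.8, 75.9]
tcp_rot: [3.135, -0.001, 1.398]
ft_force: [12.9, 2.0, -5.9]
opening: 0.203
```

Call:
drive_tool:
  increments:
    - [[0.29,-0.18,0],[0,0,0]]
    - [[0.28,-0.21,0],[0,0,0]]
    - [[0.26,-0.23,0],[0,0,0]]
    - [[0.24,-0.25,0],[0,0,0]]
    - [[0.22,-0.27,0],[0,0,0]]

```text
t: 7.53
eef_pos: [595.6, 134.2, 76.2]
tcp_rot: [3.127, -0.006, 1.398]
ft_force: [24.8, 16.9, -15.0]
opening: 0.203
```

```bash
cat > brace.py <<'E'
from fit import *
from cell import env
h=R@S["brace_hinge"]+t
s=env.state();p=s["eef_pos"][:2]; d=R.T@(p-h); q0=np.arctan2(d[1],d[0]); print(np.hypot(*d),q0,s["ft_force"].round(1),s["opening"],s["eef_pos"])
qs=np.append(np.arange(q0,1.60,0.08),[1.62,1.66])
P=130*np.c_[np.sin(qs),np.cos(qs)]
P[0]=[d[1],d[0]]
print(qs.round(2)); print((np.diff(P,axis=0)/30).round(2))
E
python3 brace.py
```

```text
136.88978898052383 0.904966579241881 [ 24.8  16.9 -15. ] 0.2032675891306345 [595.58430381 134.19643732  76.18289097]
[0.9  0.98 1.06 1.14 1.22 1.3  1.38 1.46 1.54 1.62 1.66]
[[ 0.02 -0.42]
 [ 0.18 -0.3 ]
 [ 0.16 -0.31]
 [ 0.13 -0.32]
 [ 0.1  -0.33]
 [ 0.08 -0.34]
 [ 0.05 -0.34]
 [ 0.02 -0.35]
 [-0.   -0.33]
 [-0.01 -0.17]]
```

```bash
python3 - <<'E'
import numpy as np
from scipy.optimize import least_squares
P=np.array([(624.1,35.8),(619.2,87.8),(595.6,134.2)])
for pts in (P,):
    r=least_squares(lambda c:np.hypot(*(pts-c).T)-130,[494,42]);print(r.x,r.fun)
E
python3 look.py top t3 3 brace_post,brace_hinge 260,110,500,300; python3 look.py scene s3 3 brace_post,brace_hinge 160,160,400,340;python3 brace.py
```

```text
[494.813531    51.68041843] [ 0.25812357 -0.47541607  0.25894854]
top brace_hinge [495.8, 40.8, 31.4] 0.94
top brace_hinge [541.3, -118.3, 3.3] 0.32
scene brace_post [596.7, 128.6, 105.8] 0.56
scene brace_hinge [493.5, 42.4, 31.9] 0.69
136.76086890254012 0.9095774940892922 [ 25.7  22.3 -13.3] 0.20299228185877943 [595.06505075 134.57724958  76.19181499]
[0.91 0.99 1.07 1.15 1.23 1.31 1.39 1.47 1.55 1.62 1.66]
[[ 0.02 -0.42]
 [ 0.18 -0.3 ]
 [ 0.15 -0.31]
 [ 0.13 -0.32]
 [ 0.1  -0.33]
 [ 0.08 -0.34]
 [ 0.05 -0.34]
 [ 0.02 -0.35]
 [-0.   -0.31]
 [-0.01 -0.17]]
```

View pics/s3.png

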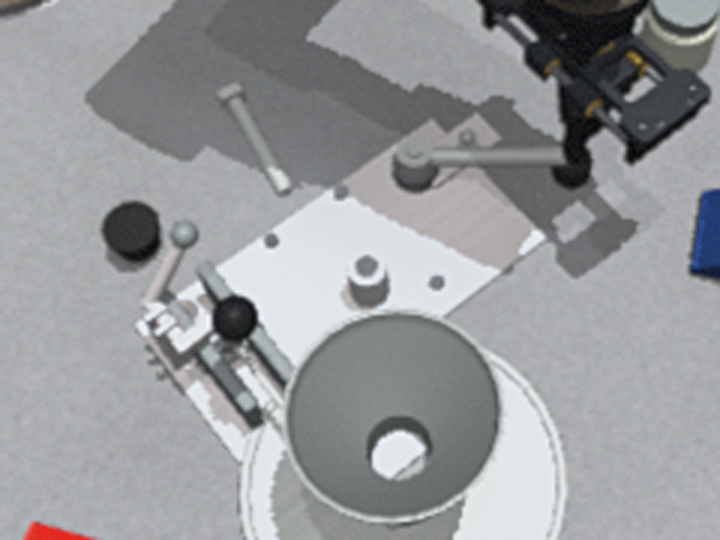

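The tool runs about 8 mm ahead of the post along the pads: the post is seen at (597, 129) and the TCP is at (595, 134.5). That also explains the radial force. I open a little, re-centre and grip again.

Call:
drive_tool:
  increments:
    - [[0,0,0],[0,0,0]]
    - [[0,0,0],[0,0,0]]
    - [[0,0,0],[0,0,0]]
    - [[0,0,0],[0,0,0]]
  jaw: -0.1

```text
t: 8.17
eef_pos: [589.1, 131.2, 75.1]
tcp_rot: [-3.141, 0.0, 1.398]
ft_force: [-0.5, -0.1, 0.4]
opening: 0.419
```

```bash
python3 look.py wrist w4 1.2 brace_post,brace_hinge; python3 look.py scene s4 3 brace_post,brace_hinge 160,160,400,340;python3 brace.py; python3 rel.py 597 130 72
```

```text
wrist brace_post [590.0, 129.4, 107.4] 0.9
scene brace_post [596.6, 127.3, 103.8] 0.97
scene brace_post [533.8, -174.6, 148.7] 0.47
scene brace_hinge [445.6, -150.7, 125.7] 0.64
scene brace_hinge [494.8, 42.2, 30.9] 0.55
scene brace_hinge [538.2, -115.3, 2.4] 0.16
130.31440108823332 0.9199255056761395 [ 0.3 -0.3 -0.9] 0.45225875968748913 [589.3859322  131.22867722  75.13720248]
[0.92 1.   1.08 1.16 1.24 1.32 1.4  1.48 1.56 1.62 1.66]
[[ 0.19 -0.29]
 [ 0.18 -0.3 ]
 [ 0.15 -0.31]
 [ 0.13 -0.32]
 [ 0.1  -0.33]
 [ 0.07 -0.34]
 [ 0.05 -0.34]
 [ 0.02 -0.35]
 [-0.   -0.26]
 [-0.01 -0.17]]
t 8.47 pos [589.4 131.2  75.1] rot [-3.142  0.     1.398] F [ 0.3 -0.3 -0.9] op 0.452
tool shift mm [0.1 7.7 3.1] units [0.   0.26 0.1 ]
```

View pics/w4.png

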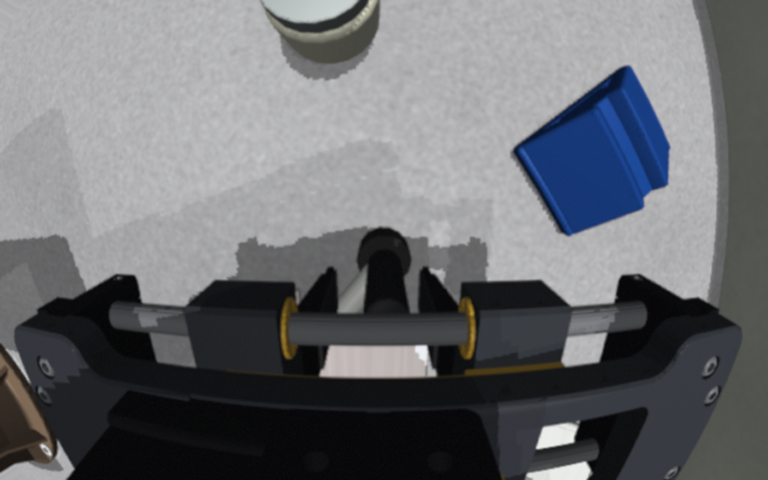

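The post sits in the same place between the pads as at the start, and the released TCP is back on the 130 mm circle. So the force was probably the gripped post resisting rotation in the pads. I'll cage it loosely (28 mm) and push with the pad face.

Call:
drive_tool:
  increments:
    - [[0.1,-0.15,0],[0,0,0]]
    - [[0.1,-0.15,0],[0,0,0]]
    - [[0.18,-0.3,0],[0,0,0]]
    - [[0.15,-0.31,0],[0,0,0]]
    - [[0.13,-0.32,0],[0,0,0]]
  jaw: -0.4

```text
t: 8.88
eef_pos: [555.6, 158.1, 75.2]
tcp_rot: [3.141, -0.0, 1.398]
ft_force: [7.9, 1.4, 0.1]
opening: 0.301
```

```bash
python3 look.py wrist w5 1.2 brace_post,brace_hinge; python3 look.py scene s5 3 brace_post 160,160,400,340;python3 brace.py
```

```text
wrist brace_post [562.6, 158.2, 108.4] 0.82
scene brace_post [563.7, 158.0, 103.9] 0.67
scene brace_post [495.8, -172.3, 33.4] 0.18
130.5558659502552 1.2446088401258102 [0.2 1.1 0.5] 0.29954722670532063 [556.20582292 157.24729524  75.12064032]
[1.24 1.32 1.4  1.48 1.56 1.62 1.66]
[[ 0.08 -0.34]
 [ 0.07 -0.34]
 [ 0.04 -0.34]
 [ 0.02 -0.35]
 [-0.01 -0.24]
 [-0.01 -0.17]]
```

View pics/w5.png

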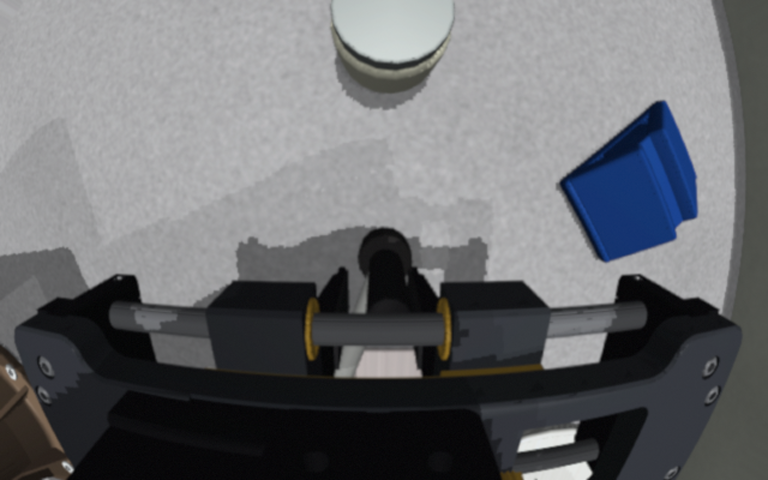

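The post rests on the right pad at q≈1.2 and the force is low. I push on through the detent.

Call:
drive_tool:
  increments:
    - [[0.08,-0.34,0],[0,0,0]]
    - [[0.07,-0.34,0],[0,0,0]]
    - [[0.04,-0.34,0],[0,0,0]]
    - [[0.02,-0.34,0],[0,0,0]]
    - [[0,-0.24,0],[0,0,0]]

```text
t: 9.55
eef_pos: [508.6, 171.8, 75.0]
tcp_rot: [-3.14, 0.001, 1.398]
ft_force: [0.7, 0.4, 0.5]
opening: 0.297
```

Call:
drive_tool:
  increments:
    - [[0,-0.2,0],[0,0,0]]
    - [[0,-0.1,0],[0,0,0]]
    - [[0,0,0],[0,0,0]]

```text
t: 9.8
eef_pos: [506.7, 172.3, 75.2]
tcp_rot: [3.13, -0.002, 1.398]
ft_force: [30.0, -11.0, -19.9]
opening: 0.304
```

```bash
python3 look.py wrist w6 1.2 brace_post,brace_hinge; python3 look.py scene s6 3 brace_post 160,120,400,300;python3 look.py top t6 3 brace_post 260,110,500,300;python3 brace.py
```

```text
wrist brace_post [510.5, 172.0, 104.7] 0.94
scene brace_post [518.0, 172.2, 108.6] 0.56
scene brace_post [366.4, -146.0, 16.0] 0.29
top brace_post [587.6, 290.9, 37.7] 0.52
130.41980389069255 1.643987546616316 [ 28.8 -10.6 -20.5] 0.304712137222651 [506.66979204 172.28614754  75.17703171]
[1.62 1.66]
[[-0.02 -0.07]]
```

View pics/w6.png

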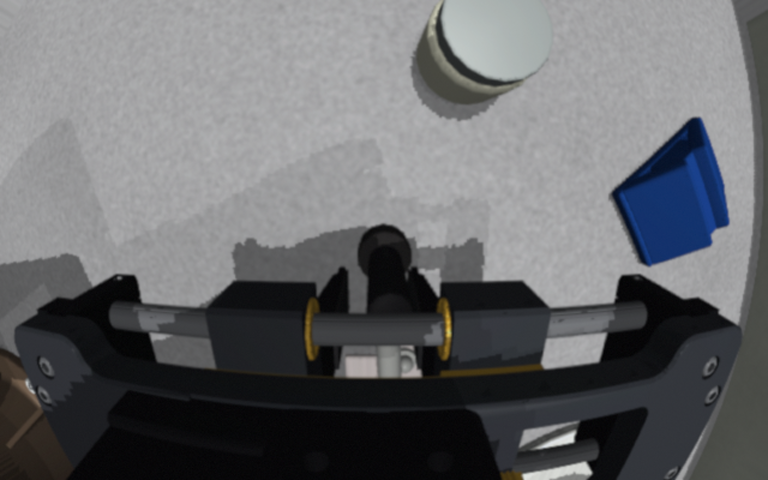

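View pics/s6.png

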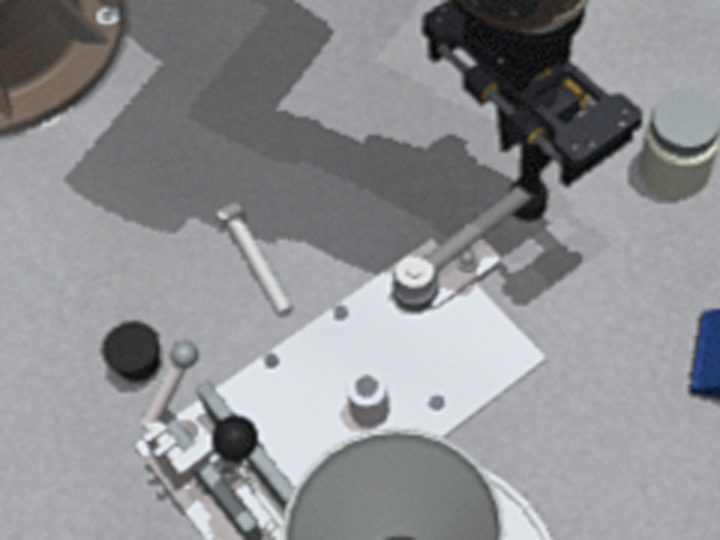

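At the stop: the reaction is 30 N and q≈1.62. I back off and lift.

Call:
drive_tool:
  increments:
    - [[0,0.35,0],[0,0,0]]
    - [[0,0,-0.7],[0,0,0]]
    - [[0,0,-1],[0,0,0]]
    - [[0,0,-1],[0,0,0]]
    - [[0,0,-1],[0,0,0]]
  jaw: 0

```text
t: 10.57
eef_pos: [510.9, 171.2, 187.1]
tcp_rot: [-3.14, 0.001, 1.398]
ft_force: [-0.6, 0.5, -0.7]
opening: 0.495
```

```bash
python3 look.py wrist w7 1.2 brace_post,catch_tip; python3 look.py scene s7 3 brace_post,catch_tip,catch_hinge 160,120,400,300;python3 look.py top t7 3 brace_post,catch_tip 260,110,500,300
python3 - <<'E'
from fit import *
from rel import rel
p=R@[-80,-15]+t; print(p); rel([*p,185])
E
```

```text
wrist brace_post [510.2, 173.2, 103.5] 0.84
scene brace_post [513.3, 174.2, 103.5] 0.9
scene catch_tip [446.0, -150.4, 129.0] 0.86
scene catch_hinge [443.7, -193.7, 68.6] 0.88
scene catch_hinge [761.3, 176.1, 25.2] 0.26
top catch_tip [450.9, -146.8, 125.3] 0.67
top catch_tip [496.5, 41.5, 30.9] 0.42
[ 456.05181568 -118.41079676]
t 11.07 pos [511.4 171.4 185.2] rot [-3.140e+00  1.000e-03  1.398e+00] F [ 0.4  0.4 -0.1] op 0.501
tool shift mm [-295.    -4.7    0.4] units [-9.83 -0.16  0.01]
```

View pics/w7.png

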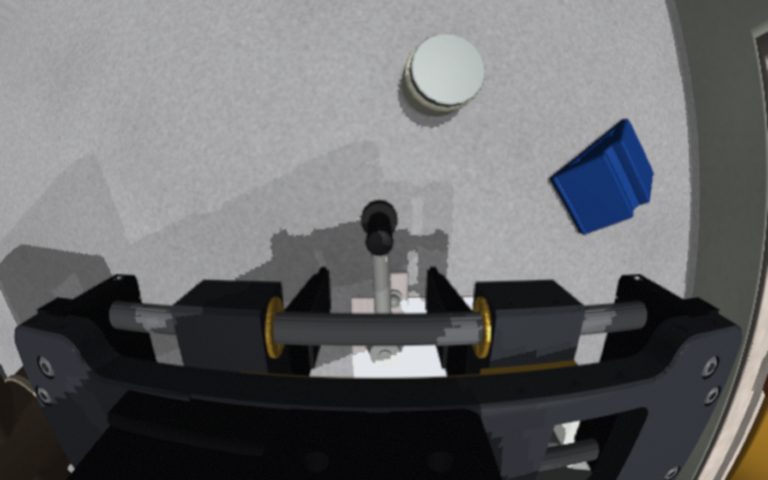

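View pics/s7.png

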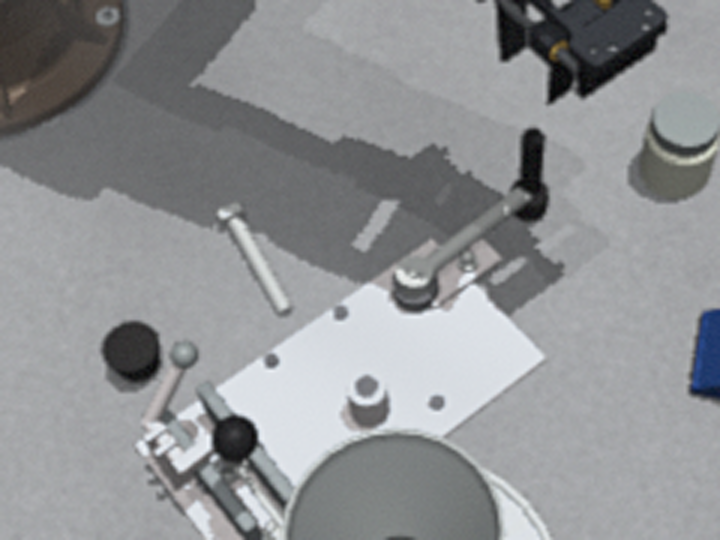

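The brace has settled in its detent: the post is at (511–513, 173), which gives q≈1.6. Now the catch: I shut the jaw and go to the +y side of the ball.

Call:
drive_tool:
  increments:
    - [[-1,0,0],[0,0,0]]
    - [[-1,0,0],[0,0,0]]
    - [[-1,0,0],[0,0,0]]
    - [[-1,0,0],[0,0,0]]
    - [[-1,0,0],[0,0,0]]
  jaw: -1

```text
t: 11.48
eef_pos: [485.3, 22.5, 185.6]
tcp_rot: [-3.141, 0.0, 1.398]
ft_force: [0.2, -0.6, 0.3]
opening: 0.209
```

Call:
drive_tool:
  increments:
    - [[-1,0,0],[0,0,0]]
    - [[-1,-0.1,0],[0,0,0]]
    - [[-1,-0.05,0],[0,0,0]]
    - [[-0.9,0,0],[0,0,0]]
    - [[-0.8,0,0],[0,0,0]]

```text
t: 11.9
eef_pos: [456.6, -116.0, 185.7]
tcp_rot: [-3.141, -0.0, 1.397]
ft_force: [1.4, 0.2, 0.6]
opening: 0.003
```

```bash
python3 look.py wrist w8 1.2 brace_post,catch_tip,catch_hinge; python3 look.py scene s8 3 brace_post,catch_tip,catch_hinge 160,120,400,300
python3 - <<'E'
from fit import *
from rel import rel
p=R@[-80,-15]+t; print(p); rel([*p,108])
E
```

```text
wrist brace_post [499.2, 46.0, 32.4] 0.15
scene brace_post [513.1, 173.0, 105.0] 0.94
scene catch_tip [450.6, -146.4, 127.0] 0.81
scene catch_hinge [442.5, -193.9, 66.1] 0.63
scene catch_hinge [449.4, -148.7, 130.1] 0.45
[ 456.05181568 -118.41079676]
t 12.30 pos [ 457.3 -113.6  186. ] rot [-3.141 -0.     1.399] F [ 0.9  1.2 -0.7] op 0.006
tool shift mm [-5.  -0.4 78. ] units [-0.17 -0.01  2.6 ]
```

View pics/w8.png

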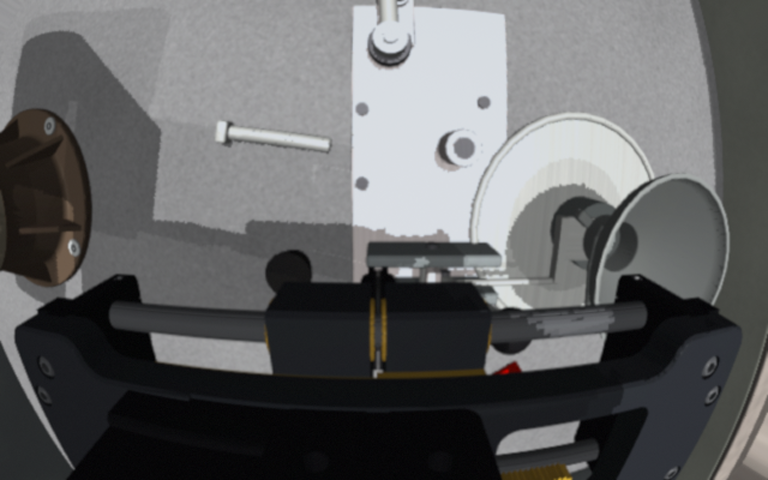

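View pics/s8.png

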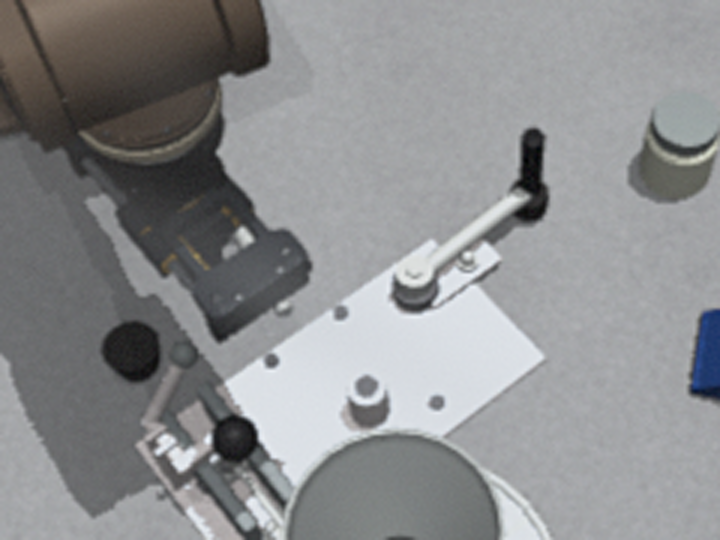

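The bar at image row 255 is one of the low lever cheeks, well below the fingertips. I descend to z≈108 and sweep towards −y.

Call:
drive_tool:
  increments:
    - [[0,0,0.9],[0,0,0]]
    - [[0,0,0.9],[0,0,0]]
    - [[0,0,0.8],[0,0,0]]
    - [[-0.2,0,0],[0,0,0]]
    - [[-0.3,0,0],[0,0,0]]

```text
t: 12.72
eef_pos: [454.4, -128.6, 107.8]
tcp_rot: [-3.139, -0.001, 1.4]
ft_force: [-0.1, 6.6, 4.5]
opening: 0.004
```

Call:
drive_tool:
  increments:
    - [[-0.4,0,0],[0,0,0]]
    - [[-0.4,0,0],[0,0,0]]
    - [[-0.4,0,0],[0,0,0]]
    - [[-0.4,0,0],[0,0,0]]
    - [[-0.4,0,0],[0,0,0]]

```text
t: 13.13
eef_pos: [444.1, -189.9, 108.7]
tcp_rot: [3.141, 0.0, 1.397]
ft_force: [0.0, 3.2, -0.9]
opening: 0.005
```

```bash
 python3 look.py scene s9 3 catch_tip,lever_knob 120,160,360,340
python3 - <<'E'
from fit import *
from rel import rel
p=R@[-80,-107]+t; print(p); rel([*p,108])
E
```

```text
scene catch_tip [433.4, -219.1, 136.1] 0.6
scene lever_knob [532.5, -177.2, 150.1] 0.51
[ 440.41188697 -209.07166279]
t 13.28 pos [ 444.1 -189.5  108.3] rot [3.141 0.    1.396] F [-0.1 -0.3 -0.8] op 0.007
tool shift mm [-19.9  -0.2   0.3] units [-0.66 -0.01  0.01]
```

View pics/s9.png

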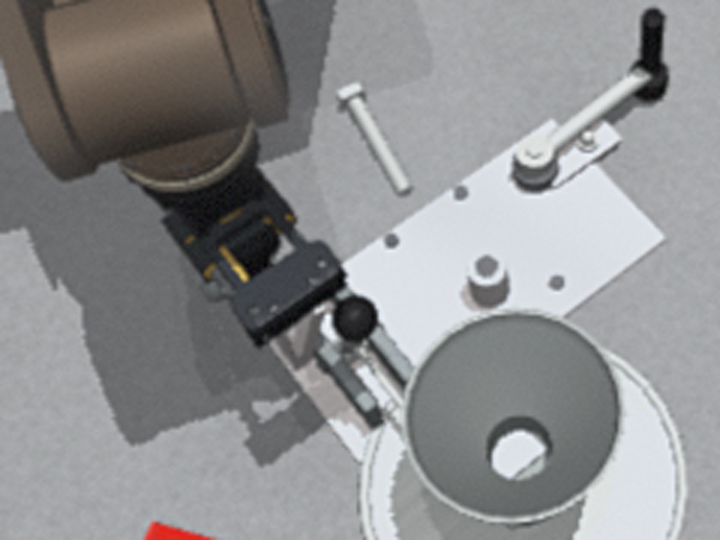

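The catch is moving: the ball is at y≈−219 and the arm is rising at pixel (300,325). I push on to its stop.

Call:
drive_tool:
  increments:
    - [[-0.35,0,0],[0,0,0]]
    - [[-0.25,0,0],[0,0,0]]
    - [[-0.12,0,0],[0,0,0]]
    - [[0,0,0],[0,0,0]]

```text
t: 13.62
eef_pos: [440.5, -208.9, 108.1]
tcp_rot: [-3.141, -0.002, 1.396]
ft_force: [3.9, 12.1, 4.8]
opening: 0.004
```

Call:
drive_tool:
  increments:
    - [[-0.08,0,0],[0,0,0]]
    - [[0,0,0],[0,0,0]]

```text
t: 13.78
eef_pos: [439.9, -209.9, 108.1]
tcp_rot: [-3.14, -0.004, 1.397]
ft_force: [4.6, 19.4, 7.3]
opening: 0.008
```

```bash
 python3 look.py scene s10 3 catch_tip,lever_knob 120,160,360,340; python3 look.py top t10 3 catch_tip,lever_knob 300,110,540,300
python3 rel.py 440 -209 108
```

```text
scene catch_tip [435.5, -237.7, 124.6] 0.57
scene catch_tip [539.4, -59.2, 27.9] 0.15
scene lever_knob [532.5, -180.7, 152.4] 0.73
top lever_knob [533.6, -177.4, 145.5] 0.64
t 14.08 pos [ 439.9 -209.9  108.2] rot [-3.140e+00 -3.000e-03  1.397e+00] F [ 3.2 18.7  6.4] op 0.004
tool shift mm [ 0.9 -0.1  0.2] units [ 0.03 -0.    0.01]
```

View pics/s10.png

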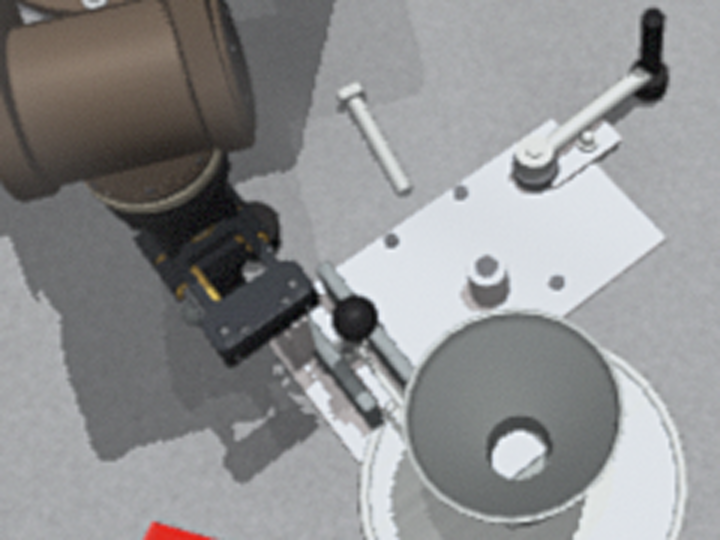

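At its stop: 19 N, and the ball at (435, −238, 125) against a predicted (435, −239, 121). I back off, lift and go over the knob.

Call:
drive_tool:
  increments:
    - [[0.4,0,0],[0,0,0]]
    - [[0,0,-1],[0,0,0]]
    - [[0,0,-1],[0,0,0]]
    - [[0,0,-1],[0,0,0]]
    - [[0,0,-0.3],[0,0,0]]

```text
t: 14.5
eef_pos: [443.4, -200.8, 210.9]
tcp_rot: [3.137, 0.002, 1.398]
ft_force: [-0.2, 0.0, -0.5]
opening: 0.005
```

Call:
drive_tool:
  increments:
    - [[0.2,0.9,0],[0,0,0]]
    - [[0.3,0.9,0],[0,0,0]]
    - [[0.3,0.8,0],[0,0,0]]
    - [[0.3,0.3,0],[0,0,0]]
    - [[0,0,0],[0,0,0]]
  jaw: 0.1

```text
t: 14.92
eef_pos: [534.8, -181.6, 206.2]
tcp_rot: [-3.141, -0.0, 1.399]
ft_force: [0.1, -0.6, 0.2]
opening: 0.299
```

```bash
 python3 look.py wrist w11 1.2 catch_tip,lever_knob; python3 look.py scene s11 3 catch_tip,lever_knob 120,160,360,340; python3 look.py top t11 3 catch_tip,lever_knob 300,110,540,300
python3 rel.py 533.5 -178 130
```

```text
wrist lever_knob [537.5, -180.4, 151.2] 0.82
scene catch_tip [431.0, -238.6, 124.2] 0.7
scene catch_tip [494.0, 45.6, 30.7] 0.19
top catch_tip [437.4, -191.3, 75.1] 0.21
top lever_knob [534.3, -178.7, 149.4] 0.45
t 15.37 pos [ 533.2 -182.9  207.4] rot [3.141 0.    1.397] F [ 0.2 -0.4 -0.3] op 0.550
tool shift mm [ 4.9 -0.6 77.4] units [ 0.16 -0.02  2.58]
```

View pics/w11.png

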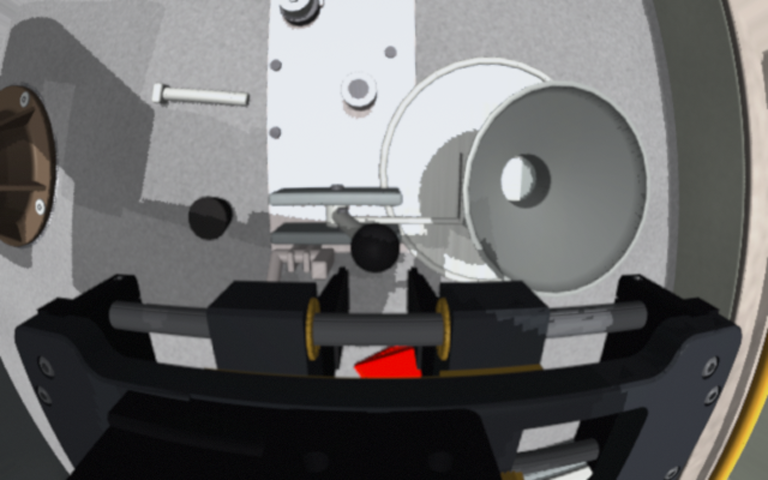

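View pics/s11.png

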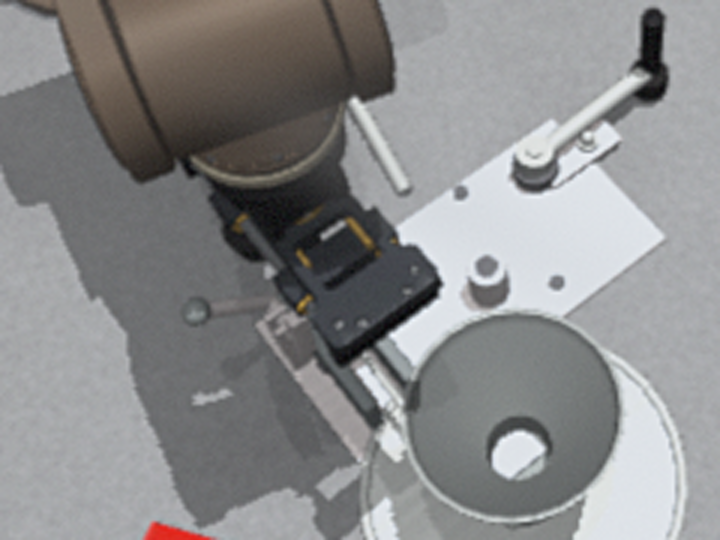

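The catch is over, with the ball at pixel (195,310) on the far side. The knob is centred between the fingers at column 375, with the opening at 0.55. I descend and grip.

Call:
drive_tool:
  increments:
    - [[0.14,0,0],[0,0,0]]
    - [[0,0,0.9],[0,0,0]]
    - [[0,0,0.9],[0,0,0]]
    - [[0,0,0.7],[0,0,0]]
    - [[0,0,0],[0,0,0]]

```text
t: 15.78
eef_pos: [532.7, -177.6, 128.7]
tcp_rot: [-3.136, -0.001, 1.398]
ft_force: [0.0, 0.7, -0.6]
opening: 0.552
```

Call:
drive_tool:
  increments:
    - [[0,0,0],[0,0,0]]
    - [[0,0,0],[0,0,0]]
    - [[0,0,0],[0,0,0]]
    - [[0,0,0],[0,0,0]]
    - [[0,0,0],[0,0,0]]
  jaw: -1

```text
t: 16.2
eef_pos: [533.8, -178.4, 133.4]
tcp_rot: [-3.141, 0.0, 1.398]
ft_force: [-7.7, -0.0, 7.5]
opening: 0.325
```

```bash
 python3 look.py wrist w12 1.2 catch_tip,lever_knob; python3 rel.py 455.4 -164 128; python3 - <<'E'
from fit import *
from cell import env
p=env.state()["eef_pos"]; print("stand",R.T@(p[:2]-t))
for q in np.arange(0,.71,.1): print(q.round(1),-30+125*np.sin(.3-q)-7,30+125*np.cos(.3-q)-149.4)
E
```

```text
wrist lever_knob [535.1, -177.5, 151.2] 0.59
t 16.35 pos [ 533.8 -178.4  133.4] rot [-3.141  0.     1.398] F [-6.3  1.1  6.3] op 0.321
tool shift mm [  0.8 -79.7   5.4] units [ 0.03 -2.66  0.18]
stand [  6.79105319 -60.94003275]
0.0 -0.05997416733255534 0.017061140700747046
0.1 -12.16633365061735 3.10832223015521
0.2 -24.520822919146482 4.975520659753215
0.3 -37.00000000000001 5.599999999999994
0.4 -49.479177080853525 4.975520659753215
0.5 -61.83366634938265 3.10832223015521
0.6 -73.94002583266746 0.017061140700747046
0.7 -85.67729278858133 -4.2673757496393705
```

View pics/w12.png

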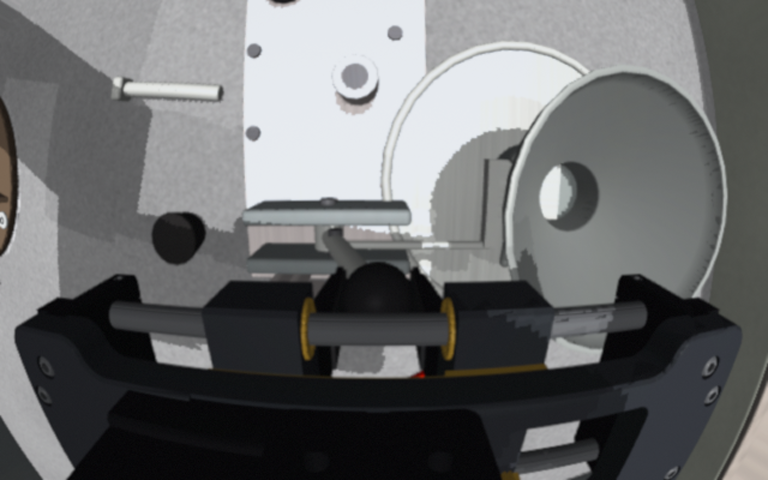

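```bash
python3 - <<'E'
import numpy as np
n=14;qs=np.linspace(0,.70,n+1);th=qs/.7*.35
K=np.c_[125*np.sin(.3-qs),125*np.cos(.3-qs)]
T=K+16*np.c_[np.sin(th),-np.cos(th)]
for i in range(n):
    d=T[i+1]-T[i]; a=th[i]
    # tool y axis=stand x rotated: (cos a, sin a) ; tool z=(sin a,-cos a)
    print(i,round(qs[i+1],2),(d@[np.cos(a),np.sin(a)]/30).round(2),(d@[np.sin(a),-np.cos(a)]/30).round(2),round(-.025/.08,2))
E
```

```text
0 0.05 -0.19 -0.06 -0.31
1 0.1 -0.19 -0.05 -0.31
2 0.15 -0.19 -0.05 -0.31
3 0.2 -0.19 -0.04 -0.31
4 0.25 -0.19 -0.04 -0.31
5 0.3 -0.19 -0.03 -0.31
6 0.35 -0.19 -0.03 -0.31
7 0.4 -0.19 -0.02 -0.31
8 0.45 -0.19 -0.02 -0.31
9 0.5 -0.19 -0.01 -0.31
10 0.55 -0.19 -0.01 -0.31
11 0.6 -0.19 -0.0 -0.31
12 0.65 -0.19 0.01 -0.31
13 0.7 -0.19 0.01 -0.31
```

Call:
drive_tool:
  increments:
    - [[0,-0.19,-0.06],[-0.31,0,0]]
    - [[0,-0.19,-0.05],[-0.31,0,0]]
    - [[0,-0.19,-0.05],[-0.31,0,0]]
    - [[0,-0.19,-0.04],[-0.31,0,0]]

```text
t: 16.68
eef_pos: [514.1, -175.1, 139.1]
tcp_rot: [3.034, 0.001, 1.397]
ft_force: [11.6, 2.3, -0.0]
opening: 0.323
```

Call:
drive_tool:
  increments:
    - [[0,-0.19,-0.04],[-0.31,0,0]]
    - [[0,-0.19,-0.03],[-0.31,0,0]]
    - [[0,-0.19,-0.03],[-0.31,0,0]]
    - [[0,-0.19,-0.02],[-0.31,0,0]]
    - [[0,-0.19,-0.02],[-0.31,0,0]]

```text
t: 17.1
eef_pos: [487.4, -170.9, 140.9]
tcp_rot: [2.905, 0.003, 1.397]
ft_force: [9.9, -7.5, 8.1]
opening: 0.324
```

```bash
 python3 look.py wrist w13 1.2 lever_knob; python3 rel.py 455.4 -164 128
```

```text
wrist lever_knob [483.5, -170.0, 152.6] 0.68
t 17.20 pos [ 486.2 -171.2  140.8] rot [2.906 0.004 1.396] F [ 6.4 -0.8 15.3] op 0.322
tool shift mm [  1.8 -33.7   5.1] units [ 0.06 -1.12  0.17]
```

View pics/w13.png

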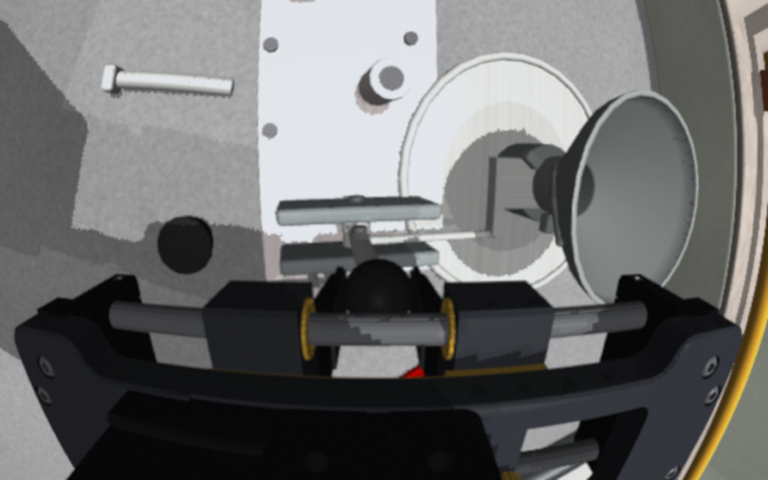

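The lever is following, with the knob firmly between the pads. I pull on to the stop.

Call:
drive_tool:
  increments:
    - [[0,-0.19,-0.03],[-0.31,0,0]]
    - [[0,-0.19,-0.02],[-0.31,0,0]]
    - [[0,-0.19,-0.01],[-0.31,0,0]]
    - [[0,-0.19,0],[-0.31,0,0]]
    - [[0,-0.19,0],[-0.31,0,0]]

```text
t: 17.62
eef_pos: [459.6, -167.5, 135.1]
tcp_rot: [2.781, 0.006, 1.396]
ft_force: [10.0, 3.6, 16.6]
opening: 0.323
```

```bash
 cat > lev.py <<'E'
from fit import *
from cell import env
from scipy.spatial.transform import Rotation as Ro
s=env.state();Rt=Ro.from_euler("xyz",s["tcp_rot"]).as_matrix()
g=s["eef_pos"]-16*Rt[:,2]
k=R.T@(g[:2]-t); print("knob stand",k.round(1),g[2].round(1),"lever q",.3-np.arctan2(k[0]+30,g[2]-30),"r",np.hypot(k[0]+30,g[2]-30))
F=s["ft_force"]; print("F stand",(R.T@F[:2]).round(1),F[2].round(1),s["opening"],s["t"])
E
python3 lev.py
```

```text
knob stand [-73.8 -62.6] 150.0 lever q 0.6499559420007013 r 127.76953898448654
F stand [9.3 5.3] 16.6 0.32286850266817174 17.6167
```

Call:
drive_tool:
  increments:
    - [[0,-0.15,-0.03],[0,0,0]]
    - [[0,-0.1,0],[0,0,0]]
    - [[0,0,0],[0,0,0]]

```text
t: 17.87
eef_pos: [457.3, -167.9, 134.5]
tcp_rot: [2.775, 0.008, 1.395]
ft_force: [54.4, 6.0, -5.5]
opening: 0.328
```

```bash
python3 lev.py
```

```text
knob stand [-76.1 -63.4] 149.4 lever q 0.6682430245452953 r 128.01547640063436
F stand [52.6 15.2] -5.5 0.3281708104637954 17.8667
```

Hard stop reached: the force jumped to 53 N with only 2 mm of motion. I ease off a little and keep it held.

Call:
drive_tool:
  increments:
    - [[0,0.09,0],[0,0,0]]
    - [[0,0,0],[0,0,0]]
    - [[0,0,0],[0,0,0]]

```text
t: 18.12
eef_pos: [457.9, -167.7, 134.6]
tcp_rot: [2.779, 0.007, 1.396]
ft_force: [36.9, 0.9, -1.0]
opening: 0.323
```

```bash
python3 lev.py; python3 look.py wrist w14 1.2 lever_knob; python3 look.py scene s14 3 brace_post,catch_tip,lever_knob 120,140,360,320; python3 look.py top t14 3 brace_post,catch_tip,lever_knob 300,110,540,300; python3 lev.py
```

```text
knob stand [-75.5 -63.1] 149.5 lever q 0.6636783591056612 r 127.91233822810263
F stand [36.2  7.2] -1.0 0.32298229645004484 18.1167
wrist lever_knob [457.7, -163.6, 147.4] 0.59
scene brace_post [515.6, 172.0, 104.0] 0.62
scene catch_tip [433.1, -238.8, 121.5] 0.55
scene lever_knob [452.1, -163.0, 147.2] 0.79
top brace_post [514.6, 179.4, 109.6] 0.61
top lever_knob [458.2, -163.5, 143.8] 0.63
top lever_knob [664.7, -160.8, 167.0] 0.51
knob stand [-75.5 -63.1] 149.6 lever q 0.663397997362241 r 127.92044600007391
F stand [36.5  7.2] -1.4 0.3198822790172069 18.6167
```

View pics/w14.png

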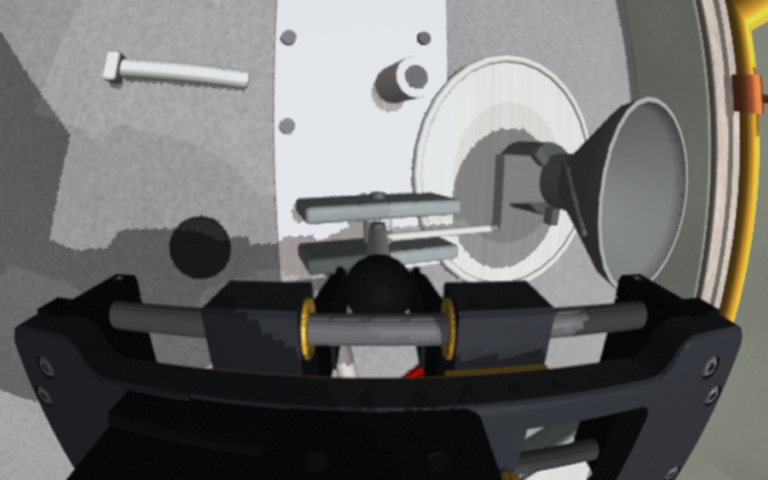

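View pics/s14.png

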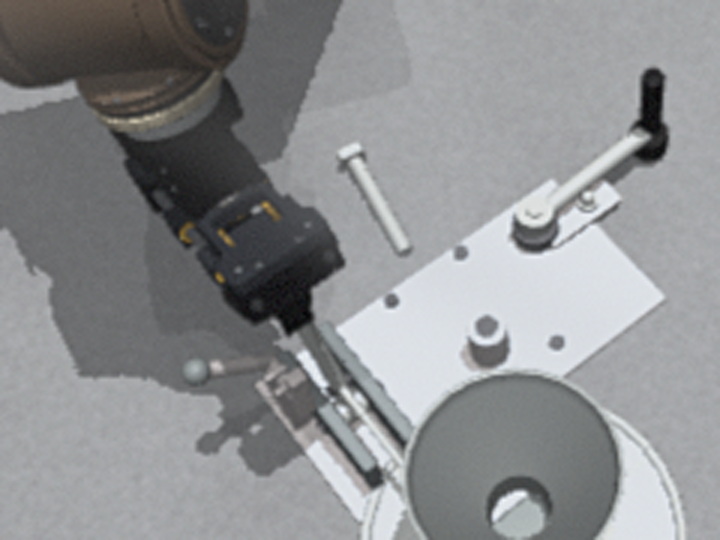

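Call:
drive_tool:
  increments:
    - [[0,0.05,0],[0,0,0]]
    - [[0,0,0],[0,0,0]]

```text
t: 18.78
eef_pos: [458.2, -167.6, 134.6]
tcp_rot: [2.781, 0.006, 1.396]
ft_force: [28.6, -2.7, 0.2]
opening: 0.324
```

```bash
python3 - <<'E'
import lev
from cell import env
print(env.job_done())
E
```

```text
knob stand [-75.2 -63. ] 149.6 lever q 0.6610785287659277 r 127.85141117147397
F stand [28.6  2.2] 0.2 0.32443252505978004 18.7833
the job is handed in; nothing more can be done
None
```

I did the three steps in the order asked and handed the job in at 18.8 s, with the gripper still holding the lever fully pulled. The hand-in gave no verdict.

- **Brace:** I swung it out past the crest into its detent, to its stop. The post was last seen at about (515, 172), and the model puts it at about (512, 171).
- **Catch:** I flipped it right over until it pushed back with 19 N. The ball was last seen at (433, −239, 121), against a predicted (435, −239, 121).
- **Lever:** I gripped the knob and pulled it to the hard stop. My last estimate of the lever angle was 0.66, which is 0.65 to within measuring error. The tool still pulls with 29 N, well above the 8.5 N spring. Three camera readings put the knob at x 452–458, y −163, against a predicted (455, −164).
- **Loose things:** the pin, bung and spacer look unmoved in the last pictures. The jar and chock looked undisturbed when last in view, and the arm did not go near them afterwards. I did not check the wedge again at the end.

Two things did not go as planned:
- **First brace swing:** with the post gripped tight, the sideways force built up to about 35 N. I let go and pushed it inside loosely open fingers instead.
- **Lever stop:** the force at the fingers briefly reached 54 N when the lever hit its stop, so I eased off.

The last top-camera reading of the post was about 7 mm off in y; I relied on the wrist and scene readings.

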